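Clear the jammed wedge from the jack runway

TASK

A walnut measuring wedge has dropped thin end down into the tilted runway and is holding back two white jacks. Lift it straight out so that both jacks roll down to the stop at the low end, and stand the wedge, still thin end down, in the empty wooden holder. Do not drop it on the table.

Things in the scene. Friction and masses are not known exactly. Their poses are not given: they have to be found in the camera images.
- wedge_center (a point): Centre of the jammed walnut wedge, brass cross lines, 80 g, 140 mm tall, standing thin end down in the runway, z up within 8 degrees. Its x is across the runway: 30 mm wide over its whole height, the faces to grip. Along y (uphill +y) it tapers from 36 mm at the top to 20 at the foot, which sits loosely 32 mm deep in a pocket. Grip 25 to 55 mm above this point. Not the spare wedge in the full holder.
- holder_empty_in (a point): Centre of the inner floor of the empty holder: a fixed square open-topped pale wooden box, 70 mm outside, 54 mm inside, rim 67 mm above this point, floor 8 mm above the table; x and y parallel to its walls, z up. A like holder nearby has an identical spare wedge standing in it (top 148 mm above the table).
- jack_rear_center (a point): Centre of the rear (uphill) one of the two white jacks, 63 mm balls of 250 g, that wait in the runway against the wedge's +y face, one behind the other, tops about 110 and 116 mm above the wedge's foot. They roll downhill by themselves once the wedge is out.
- rear_seat (a point): Where the rear jack's centre rests once the front jack is at the end stop and the rear one touches it; 56 mm downhill of the jam, fixed in the runway: two pale wooden rails 40 mm apart, sloping 7 degrees down to its -y end, x level across it. At the jam the rails' top is 85 mm, their outer lips (38 mm either side) 98 mm above the table.

How it is judged (in metres and radians):
At the end, for the whole second after the job is handed in: Rear jack within 15 mm of its seat, behind the front jack at the low end stop; wedge standing thin end down in the empty holder (it may lean on the walls, under 0.5 rad), its centre within 35 mm of the holder's centre line and 45 to 82 mm above the holder's floor (distance between jack_rear_center and rear_seat below 0.015 m and horizontal distance between wedge_center and holder_empty_in below 0.035 m and z of wedge_center in the frame of holder_empty_in between 0.045 and 0.082 m and angle between wedge_center's own z axis and vertical below 0.5 rad); the robot touches nothing.
It fails at once if the wedge is dropped on the table (height (world z) of wedge_center below 0.05 m).
It also fails if it takes over 43 s, if anything falls off the work surface, if the arm or the gripper's body presses on something with over 40 N, if the wrist force passes 120 N, or if a joint passes its speed limit or range.

ROBOT

A 6-joint arm with a two-finger parallel gripper is mounted at the origin on the work surface. World frame = base frame: x ahead of the robot, y to its left, z up, the work surface at z = 0. Lengths are in mm, angles in rad, forces in N, time in s.
With the tool pointing down it reaches from about 400 to 925 mm from the base axis. Payload 12.5 kg.
Tool frame: the origin (TCP) lies on the centre line of the jaws, within the pads' length; the fingertips stand 14 mm ahead of it and the grasp point (between the pads) lies 5 mm behind it; z points along the fingers, x is the direction in which the jaws open and shut, and the axes are right-handed (so a half turn about z gives the same grasp; the last joint's range is limited). The gripper opens to 95 mm and grips with 3 to 60 N. Pads are 20 mm wide; open, the fingers measure 119 mm over their backs; the gripper's body (75 mm by 180 mm) begins 59 mm behind the grasp point.
Start: joints at [1.198, 0.491, 1.559, -0, 1.092, -0.106], TCP at [164.761, 602.909, 228.661] pointing down, gripper open.
Joint ranges: [-3.1, 3.1], [-0.84, 2.19], [0.05, 2.79], [-1.13, 4.28], [0.06, 2.93], [-2.69, 2.69]. Speed limits (rad/s): [2.22, 2.22, 2.79, 3.14, 3.14, 3.14].

INTERFACE

Orientations are given as [roll, pitch, yaw] about the fixed x, y, z axes, in that order (R = Rz(yaw) Ry(pitch) Rx(roll)).
In Python, from cell import state, read_camera, job_done gives the robot as it stands.
- The arm moves only by the shell command python3 -m handwheel 'ROWS'. ROWS is JSON, a list of rows, each an object of numbers: "hand": the finger opening in m, from 0 to 0.0951; "x", "y", "z": the shift along the world's x, y, z in m; "spin": the turn about the world's z in units of 5 degrees (1.0 is 5 degrees). In form: [{"hand": .., "x": .., "y": .., "z": .., "spin": ..}, ...]. A call has 1 to 20 rows; each row is the pose to reach, as a shift and turn from the pose commanded when the call began; what a row does not reach only later rows make up. A row lasts 1/12 s, in which the tool goes at most 41.7 mm and 7.16 degrees, less where a joint would pass 70% of its speed; a pose out of reach is approached as far as the arm can. A call with a gripper value outside its range is refused whole. The fingers move at their own pace and stop on an object; the grip force is fixed at half the most. Time passes only in rows, so rows that repeat a pose let the fingers close. It gives the time, the measured TCP pose, the force and the opening at its end, in the units of the state.
- state(): the state, without advancing time (a new reading comes with each control period).
- read_camera(name): name is "scene" or "top"; returns a dict with "img" (480x640x3 uint8, red, green, blue), "fx", "fy", "cx", "cy" (pixels), "D" ([k1, k2, p1, p2, k3] as OpenCV has them; the pictures are not rectified), "T" (4x4, takes a point from camera to world coordinates). Camera axes: x right, y down, z forward; pixel columns grow to the right and rows downward; lengths in mm; the calibration is good to about 2 mm. A picture is of the moment at which its call begins. There is no depth.
- job_done(): hands the job in, once; it reports no verdict.
The state is a dict: "t": time; "joints": joint angles; "qvel": joint speeds; "tau": joint torques, N m; "eef_pos": TCP position; "tcp_rot": TCP orientation; "ft_force": force on the tool from outside, world axes, zero at the start; "moment": the same for the moment, N m; "opening": opening from 0.0 (shut) to 1.0 (fully open).
Only numpy, scipy, OpenCV 4.12 (cv2) and the standard library are available. Lean on these libraries where they do the work, as an engineer would, in place of code of your own. Each camera call takes 0.05 s, during which the arm holds its last target. There are 200 camera calls.

## Working session

There is one attempt and no reset: what is moved stays moved. The work goes in short steps, Python scripts to look and compute and a shell command to move; the robot and the scene stay as the last step left them, time stands still between calls to the robot, and variables do not carry over. Pictures are saved under pics/ and viewed, about 8 in all and at most 12, crops included, and the job is handed in when it is done.

```bash
mkdir -p pics; ls; cat > h.py <<'E'
import numpy as np, cv2
from cell import state, read_camera
def snap(n,f):
    c=read_camera(n); cv2.imwrite('pics/'+f,cv2.cvtColor(c['img'],cv2.COLOR_RGB2BGR)); np.save(f'pics/{f}.npy',c,allow_pickle=True); return c
def load(f): return np.load(f'pics/{f}.npy',allow_pickle=True).item()
def ray(c,uv):
    K=np.array([[c['fx'],0,c['cx']],[0,c['fy'],c['cy']],[0,0,1.]])
    p=cv2.undistortPoints(np.array([[uv]],float),K,np.array(c['D'],float))[0,0]
    T=np.array(c['T']); d=T[:3,:3]@[p[0],p[1],1]; return T[:3,3],d/np.linalg.norm(d)
def plane(c,uv,z):
    o,d=ray(c,uv); return o+d*(z-o[2])/d[2]
def tri(c1,a,c2,b):
    o1,d1=ray(c1,a);o2,d2=ray(c2,b)
    s=np.linalg.lstsq(np.c_[d1,-d2],o2-o1,rcond=None)[0]
    p,q=o1+s[0]*d1,o2+s[1]*d2; return (p+q)/2,np.linalg.norm(p-q)
def proj(c,P):
    K=np.array([[c['fx'],0,c['cx']],[0,c['fy'],c['cy']],[0,0,1.]]);Ti=np.linalg.inv(np.array(c['T']))
    return cv2.projectPoints(np.atleast_2d(np.array(P,float)),cv2.Rodrigues(Ti[:3,:3])[0],Ti[:3,3],K,np.array(c['D'],float))[0][:,0]
E
python3 - <<'E'
from h import *
for n in('scene','top'):
    c=snap(n,n+'0.png'); print(n,c['fx'],np.round(c['T'],3).tolist())
print(state())
E
```

```text
pics
scene 560.991725056658 [[0.699, 0.477, -0.533, 1166.598], [0.715, -0.482, 0.506, -595.915], [-0.015, -0.735, -0.678, 860.577], [0.0, 0.0, 0.0, 1.0]]
top 617.9625272440495 [[0.059, -0.975, 0.215, 306.626], [-0.998, -0.058, 0.01, -28.559], [0.003, -0.215, -0.977, 1277.129], [0.0, 0.0, 0.0, 1.0]]
{'t': 0.1, 'joints': array([ 1.19838748e+00,  4.91515789e-01,  1.55932227e+00, -2.31211402e-05,
        1.09172597e+00, -1.05608859e-01]), 'qvel': array([ 0.00017892, -0.00357623, -0.00128971,  0.00081573,  0.00162699,
        0.00043478]), 'tau': array([ 3.28016722e-03, -6.13621616e+01, -2.58600998e+01,  6.94703800e-02,
        4.70543175e-02, -2.43541507e-05]), 'eef_pos': array([164.70303786, 602.72581236, 228.13273917]), 'tcp_rot': array([-3.14151065e+00,  9.68120935e-04,  1.30400705e+00]), 'ft_force': array([0.54759192, 0.32090277, 0.1795385 ]), 'moment': array([ 0.04020254, -0.02520177,  0.02882564]), 'opening': 1.0016830557007845}
```

View pics/scene0.png

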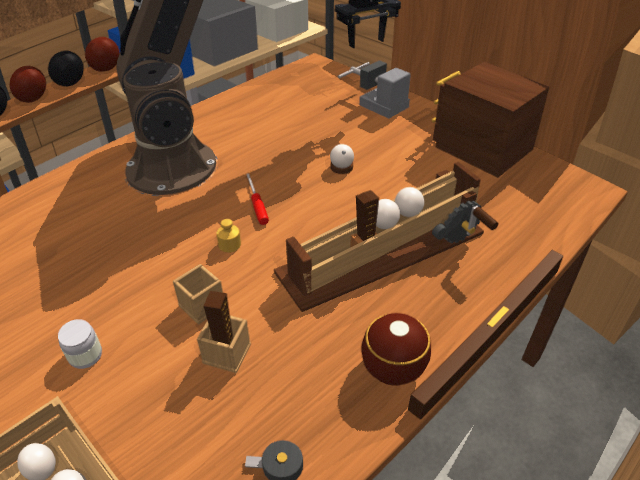

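View pics/top0.png

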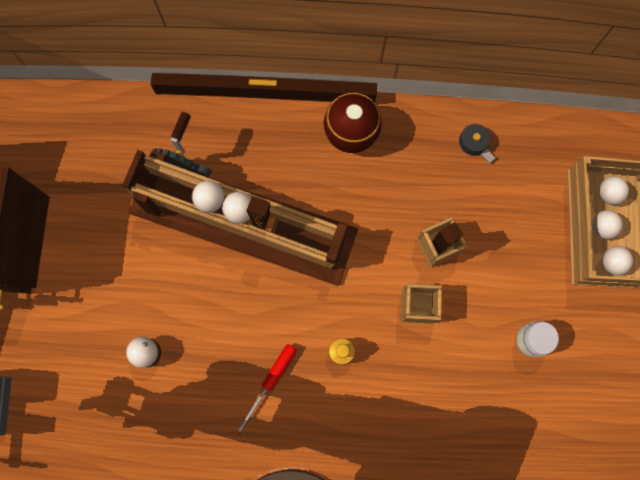

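The scene view shows the wedge at about (367,215) with the jacks at (385,214) and (410,202), and the empty holder at (198,292). In the top view the wedge is at (258,211), the jacks at (238,207) and (208,196), and the empty holder at (423,303). I'll zoom in on both.

```bash
python3 - <<'E'
from h import *
def crop(f,x,y,w,h,k): return cv2.resize(cv2.imread('pics/'+f)[y:y+h,x:x+w],None,fx=k,fy=k,interpolation=cv2.INTER_CUBIC)
a=crop('scene0.png',340,175,100,75,4); b=crop('top0.png',190,165,100,75,4)
c=crop('scene0.png',160,255,100,75,4); d=crop('top0.png',380,260,100,75,4)
im=np.vstack([np.hstack([a,b]),np.hstack([c,d])])
cv2.imwrite('pics/z1.png',im)
E
```

```text
(no output)
```

View pics/z1.png

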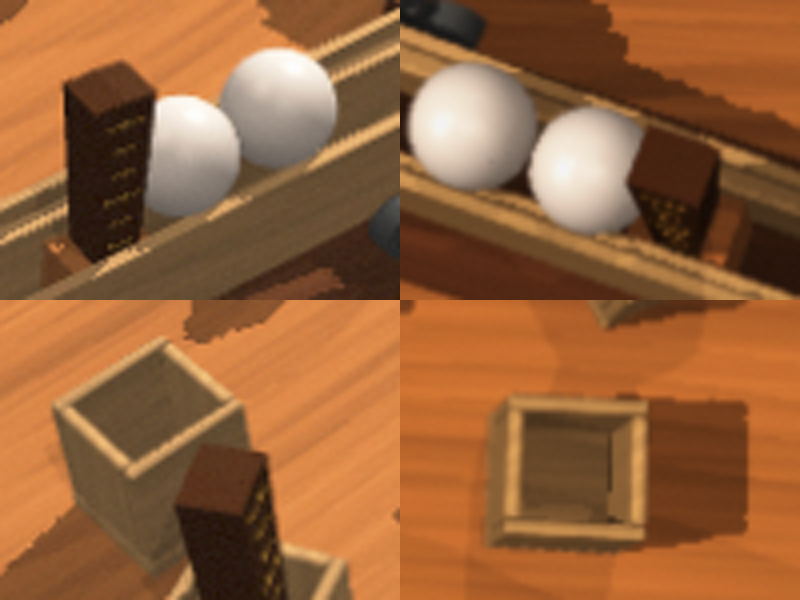

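```bash
cat > m.py <<'E'
from h import *
s,t=load('scene0.png'),load('top0.png')
S=lambda p,o:(np.array(p,float)-1.5)/4+o
def go(name,ps,pt,os,ot):
    P=[]
    for a,b in zip(ps,pt):
        p,e=tri(s,S(a,os),t,S(b,ot)); P.append(p); print(name,np.round(p,1),round(e,1))
    P=np.array(P); print(' mean',P.mean(0).round(1),'edges',[np.round(np.linalg.norm(P[i]-P[(i+1)%len(P)]),1) for i in range(len(P))])
    if len(P)==4:
        x=(P[0]-P[3]+P[1]-P[2])/2; print(' x yaw deg',np.degrees(np.arctan2(x[1],x[0])).round(1)); y=(P[0]-P[1]+P[3]-P[2])/2; print(' y-90 deg',(np.degrees(np.arctan2(y[1],y[0]))-90).round(1))
    return P
W=go('wedge',[(155,92),(100,115),(65,82),(122,62)],[(245,128),(319,152),(303,203),(228,182)],(340,175),(190,165))
H=go('hold',[(245,102),(132,175),(55,105),(165,40)],[(107,97),(248,100),(246,241),(103,238)],(160,255),(380,260))
J=go('jack',[(180,156),(278,107)],[(190,170),(72,127)],(340,175),(190,165))
d=J[1]-J[0];print('runway uphill-90',np.degrees(np.arctan2(d[1],d[0]))-90,'slope',np.degrees(np.arctan2(d[2],np.hypot(*d[:2]))))
E
python3 m.py
```

```text
wedge [630.  107.  177.1] 0.4
wedge [621.6  73.  176.6] 2.7
wedge [595.3  77.6 180.3] 1.2
wedge [603.3 112.6 178.4] 0.3
 mean [612.6  92.6 178.1] edges [np.float64(35.0), np.float64(27.0), np.float64(36.0), np.float64(27.3)]
 x yaw deg -10.9
 y-90 deg -13.3
hold [ 500.1 -200.8   73.9] 0.1
hold [ 502.1 -270.3   76.8] 0.4
hold [ 433.4 -270.3   73.4] 3.2
hold [ 431.4 -201.    68.4] 1.7
 mean [ 466.8 -235.6   73.1] edges [np.float64(69.6), np.float64(68.8), np.float64(69.4), np.float64(68.9)]
 x yaw deg 0.1
 y-90 deg 1.7
jack [625.3 139.7 114.3] 1.1
jack [642.  198.9 122.8] 0.4
 mean [633.6 169.3 118.6] edges [np.float64(62.1), np.float64(62.1)]
runway uphill-90 -15.714861282072789 slope 7.861652471466711
```

```bash
python3 - <<'E'
from h import *
s,t=load('scene0.png'),load('top0.png')
for a,b in (((546,88),(48,200)),((500,172),(30,292)),((437,82),(0,275))): print('box',tri(s,a,t,b),plane(t,b,0))
# rail yaw from top-view outer lip edges
print(plane(t,(147,157),110),plane(t,(347,228),85)); 
E
```

```text
box (array([661.77860652, 524.72850449, 254.93965491]), np.float64(183.79683910597598)) [650.53021058 582.02689958   0.        ]
box (array([ 522.1560437 ,  721.70070739, -142.94089252]), np.float64(162.3132132819887)) [443.74184876 591.80317651   0.        ]
box (array([448.13745125, 554.46175262, 208.67890239]), np.float64(0.042508457849144386)) [475.75856084 668.30904769   0.        ]
[721.76560977 333.91651527 110.        ] [603.68834191 -77.63490122  85.        ]
```

```bash
python3 - <<'E'
from h import *
t=load('top0.png'); p=[plane(t,a,z) for a,z in (((133,208),5),((335,283),5),((155,149),5))]
d=p[0]-p[1]; print(np.round(p,1),'uphill-90',np.degrees(np.arctan2(d[1],d[0]))-90)
E
```

```text
[[641.1 382.8   5. ]
 [504.5 -61.6   5. ]
 [778.7 350.9   5. ]] uphill-90 -17.093355234991577
```

```bash
python3 -m handwheel '[{"hand":0.08,"x":0.02,"y":-0.023,"z":0.01,"spin":-0.9},{"hand":0.08,"x":0.045,"y":-0.051,"z":0.02,"spin":-1.8},{"hand":0.08,"x":0.07,"y":-0.080,"z":0.02,"spin":-2.8},{"hand":0.08,"x":0.096,"y":-0.109,"z":0.02,"spin":-3.9},{"hand":0.08,"x":0.122,"y":-0.139,"z":0.02,"spin":-4.9},{"hand":0.08,"x":0.148,"y":-0.168,"z":0.02,"spin":-6.0},{"hand":0.08,"x":0.174,"y":-0.198,"z":0.02,"spin":-7.0},{"hand":0.08,"x":0.2,"y":-0.228,"z":0.02,"spin":-8.1},{"hand":0.08,"x":0.226,"y":-0.257,"z":0.02,"spin":-9.1},{"hand":0.08,"x":0.252,"y":-0.287,"z":0.02,"spin":-10.2},{"hand":0.08,"x":0.278,"y":-0.316,"z":0.02,"spin":-11.2},{"hand":0.08,"x":0.304,"y":-0.346,"z":0.02,"spin":-12.3},{"hand":0.08,"x":0.33,"y":-0.376,"z":0.02,"spin":-13.3},{"hand":0.08,"x":0.356,"y":-0.405,"z":0.02,"spin":-14.4},{"hand":0.08,"x":0.382,"y":-0.435,"z":0.02,"spin":-15.4},{"hand":0.08,"x":0.408,"y":-0.464,"z":0.02,"spin":-16.5},{"hand":0.08,"x":0.43,"y":-0.49,"z":0.02,"spin":-17.4},{"hand":0.08,"x":0.443,"y":-0.505,"z":0.02,"spin":-18},{"hand":0.08,"x":0.448,"y":-0.51,"z":0.02,"spin":-18.1},{"hand":0.08,"x":0.448,"y":-0.51,"z":0.02,"spin":-18.1}]'; python3 -m handwheel '[{"hand":0.08},{"hand":0.08}]'
```

```text
t: 1.77
eef_pos: [613.3, 91.7, 248.0]
tcp_rot: [3.141, 0.001, -0.277]
ft_force: [0.6, 0.7, 0.2]
opening: 0.845invalid input
```

```bash
python3 -m handwheel '[{"hand":0.08,"x":0,"y":0.001,"z":-0.01,"spin":0},{"hand":0.08,"x":0,"y":0.001,"z":-0.025,"spin":0},{"hand":0.08,"x":0,"y":0.001,"z":-0.04,"spin":0},{"hand":0.08,"x":0,"y":0.001,"z":-0.055,"spin":0},{"hand":0.08,"x":0,"y":0.001,"z":-0.07,"spin":0},{"hand":0.08,"x":0,"y":0.001,"z":-0.085,"spin":0},{"hand":0.08,"x":0,"y":0.001,"z":-0.098,"spin":0},{"hand":0.08,"x":0,"y":0.001,"z":-0.105,"spin":0},{"hand":0.08,"x":0,"y":0.001,"z":-0.105,"spin":0},{"hand":0.08,"x":0,"y":0.001,"z":-0.105,"spin":0}]'; python3 - <<'E'
from h import *
a=snap('scene','s1.png')['img'][130:280,290:440]; b=snap('top','t1.png')['img'][135:285,180:330]
cv2.imwrite('pics/z2.png',cv2.cvtColor(cv2.resize(np.hstack([a,b]),(800,400),interpolation=2),4))
E
```

```text
t: 2.6
eef_pos: [612.3, 94.7, 143.7]
tcp_rot: [3.142, 0.0, -0.274]
ft_force: [-0.5, 0.3, 0.5]
opening: 0.84
```

View pics/z2.png

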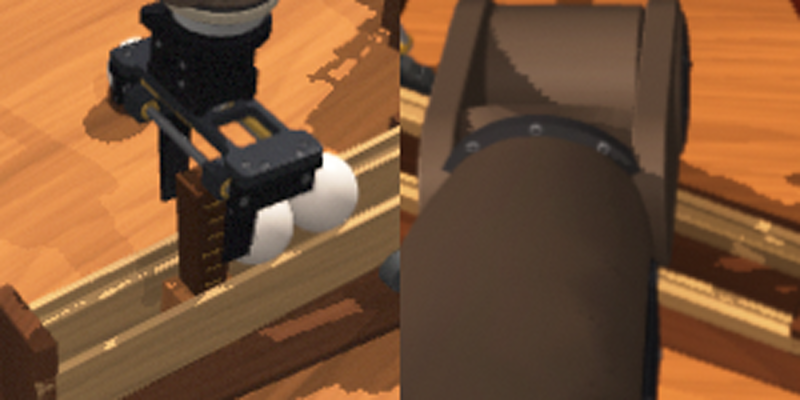

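The fingers straddle the wedge at crop (200,230) in the scene view; the arm hides the top view. Force is about zero, so I'll close the jaws.

```bash
python3 -m handwheel '[{"hand":0.02,"x":0,"y":-0.001,"z":0,"spin":0},{"hand":0.02,"x":0,"y":-0.001,"z":0,"spin":0},{"hand":0.02,"x":0,"y":-0.001,"z":0,"spin":0},{"hand":0.02,"x":0,"y":-0.001,"z":0,"spin":0},{"hand":0.02,"x":0,"y":-0.001,"z":0,"spin":0},{"hand":0.02,"x":0,"y":-0.001,"z":0,"spin":0},{"hand":0.02,"x":0,"y":-0.001,"z":0,"spin":0},{"hand":0.02,"x":0,"y":-0.001,"z":0,"spin":0},{"hand":0.02,"x":0,"y":-0.001,"z":0,"spin":0},{"hand":0.02,"x":0,"y":-0.001,"z":0,"spin":0}]'
```

```text
t: 3.53
eef_pos: [612.8, 92.9, 143.6]
tcp_rot: [3.142, -0.0, -0.276]
ft_force: [0.2, 0.1, -0.1]
opening: 0.315
```

```bash
python3 -m handwheel '[{"hand":0.02,"x":0,"y":0,"z":0.005,"spin":0},{"hand":0.02,"x":0,"y":0,"z":0.015,"spin":0},{"hand":0.02,"x":0,"y":0,"z":0.035,"spin":0},{"hand":0.02,"x":0,"y":0,"z":0.065,"spin":0},{"hand":0.02,"x":0,"y":0,"z":0.1,"spin":0},{"hand":0.02,"x":0,"y":0,"z":0.135,"spin":0},{"hand":0.02,"x":0,"y":0,"z":0.165,"spin":0},{"hand":0.02,"x":0,"y":0,"z":0.185,"spin":0},{"hand":0.02,"x":0,"y":0,"z":0.195,"spin":0},{"hand":0.02,"x":0,"y":0,"z":0.2,"spin":0},{"hand":0.02,"x":0,"y":0,"z":0.2,"spin":0},{"hand":0.02,"x":0,"y":0,"z":0.2,"spin":0}]'; python3 - <<'E'
from h import *
snap('scene','s2.png')
E
```

```text
t: 4.53
eef_pos: [612.5, 92.9, 342.5]
tcp_rot: [3.141, 0.002, -0.276]
ft_force: [0.5, -0.1, -2.7]
opening: 0.309
```

View pics/s2.png

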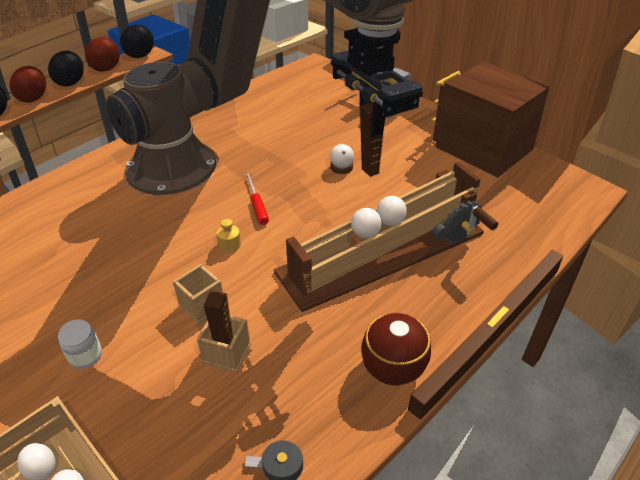

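The wedge is held with its foot at (371,170), and the jacks at (366,223) and (392,210) are rolling. Next I move above the holder.

```bash
python3 -m handwheel '[{"hand":0.02,"x":-0.004,"y":-0.01,"z":0,"spin":0.1},{"hand":0.02,"x":-0.013,"y":-0.03,"z":0,"spin":0.3},{"hand":0.02,"x":-0.025,"y":-0.056,"z":0,"spin":0.6},{"hand":0.02,"x":-0.037,"y":-0.084,"z":0,"spin":0.9},{"hand":0.02,"x":-0.05,"y":-0.112,"z":0,"spin":1.2},{"hand":0.02,"x":-0.062,"y":-0.14,"z":0,"spin":1.5},{"hand":0.02,"x":-0.075,"y":-0.168,"z":0,"spin":1.8},{"hand":0.02,"x":-0.087,"y":-0.196,"z":0,"spin":2.1},{"hand":0.02,"x":-0.1,"y":-0.224,"z":0,"spin":2.4},{"hand":0.02,"x":-0.112,"y":-0.252,"z":0,"spin":2.7},{"hand":0.02,"x":-0.125,"y":-0.28,"z":0,"spin":3.0},{"hand":0.02,"x":-0.135,"y":-0.304,"z":0,"spin":3.2},{"hand":0.02,"x":-0.142,"y":-0.32,"z":0,"spin":3.3},{"hand":0.02,"x":-0.146,"y":-0.328,"z":0,"spin":3.3},{"hand":0.02,"x":-0.146,"y":-0.328,"z":0,"spin":3.3},{"hand":0.02,"x":-0.146,"y":-0.328,"z":0,"spin":3.3}]'
python3 -m handwheel '[{"hand":0.02,"x":0,"y":0,"z":-0.01,"spin":0},{"hand":0.02,"x":0,"y":0,"z":-0.035,"spin":0},{"hand":0.02,"x":0,"y":0,"z":-0.06,"spin":0},{"hand":0.02,"x":0,"y":0,"z":-0.085,"spin":0},{"hand":0.02,"x":0,"y":0,"z":-0.1,"spin":0},{"hand":0.02,"x":0,"y":0,"z":-0.11,"spin":0},{"hand":0.02,"x":0,"y":0,"z":-0.11,"spin":0},{"hand":0.02,"x":0,"y":0,"z":-0.11,"spin":0}]'; python3 - <<'E'
from h import *
a=snap('scene','s3.png')['img']; b=snap('top','t3.png')['img']
o=np.hstack([cv2.resize(a[190:340,140:290],(400,400),interpolation=2),cv2.resize(b[170:320,200:350] if 0 else b[210:360,350:500],(400,400),interpolation=2)])
o2=np.hstack([a[140:300,240:440],np.zeros((160,600-200-200,3),np.uint8),b[140:300,180:380],np.zeros((160,200,3),np.uint8)])
cv2.imwrite('pics/z3.png',cv2.cvtColor(np.vstack([o,o2]),4))
E
```

```text
t: 5.92
eef_pos: [466.5, -234.9, 343.2]
tcp_rot: [-3.141, 0.0, 0.011]
ft_force: [0.2, -0.7, -0.6]
opening: 0.315
t: 6.58
eef_pos: [467.1, -234.6, 233.6]
tcp_rot: [-3.141, 0.0, 0.013]
ft_force: [-0.6, -1.0, -0.8]
opening: 0.315
```

View pics/z3.png

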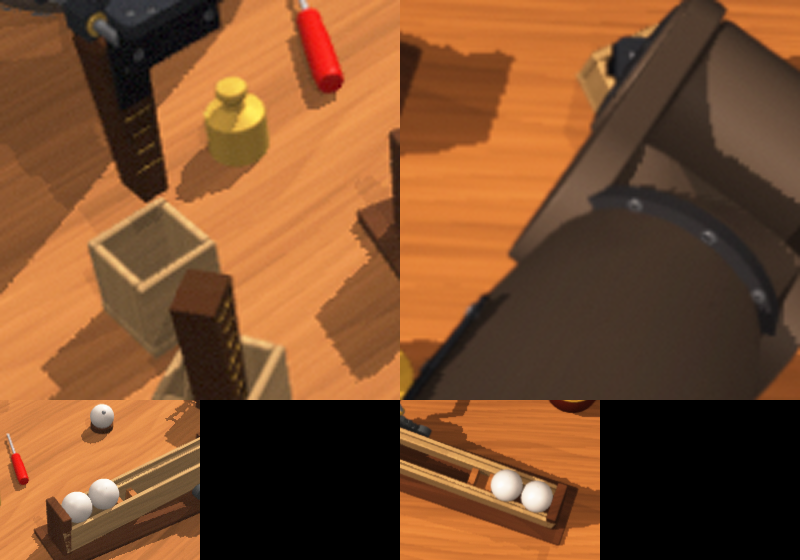

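```bash
python3 - <<'E'
from h import *
c=load('s3.png')
f=lambda p:((np.array(p)-1)*150/400+[140,190])
x,y,z=467,-235,128.6
P=[(x-15,y-10,z),(x+15,y-10,z),(x+15,y+10,z)]
print('pred crop',((proj(c,P)-[140,190])*400/150+1).round())
for n,p in zip(('-x-y','+x-y','+x+y'),((118,182),(148,200),(166,190))):
    print(n,[plane(c,f(p),zz).round(1) for zz in (125,130,135)])
E
```

```text
pred crop [[117. 185.]
 [142. 206.]
 [165. 192.]]
-x-y [array([ 446., -241.,  125.]), array([ 450.9, -243.4,  130. ]), array([ 455.8, -245.8,  135. ])]
+x-y [array([ 476.6, -236.4,  125. ]), array([ 481.3, -238.8,  130. ]), array([ 486. , -241.3,  135. ])]
+x+y [array([ 477.5, -221.2,  125. ]), array([ 482.2, -223.7,  130. ]), array([ 486.9, -226.3,  135. ])]
```

The jacks are both at the stop, and the wedge foot is within about 4 mm of centre (clearance is over 10 mm). Lowering it now.

```bash
python3 -m handwheel '[{"hand":0.02,"x":0,"y":-0.001,"z":-0.01,"spin":0},{"hand":0.02,"x":0,"y":-0.002,"z":-0.022,"spin":0},{"hand":0.02,"x":0,"y":-0.002,"z":-0.034,"spin":0},{"hand":0.02,"x":0,"y":-0.002,"z":-0.046,"spin":0},{"hand":0.02,"x":0,"y":-0.002,"z":-0.058,"spin":0},{"hand":0.02,"x":0,"y":-0.002,"z":-0.07,"spin":0},{"hand":0.02,"x":0,"y":-0.002,"z":-0.082,"spin":0},{"hand":0.02,"x":0,"y":-0.002,"z":-0.094,"spin":0},{"hand":0.02,"x":0,"y":-0.002,"z":-0.104,"spin":0},{"hand":0.02,"x":0,"y":-0.002,"z":-0.111,"spin":0},{"hand":0.02,"x":0,"y":-0.002,"z":-0.115,"spin":0},{"hand":0.02,"x":0,"y":-0.002,"z":-0.117,"spin":0},{"hand":0.02,"x":0,"y":-0.002,"z":-0.117,"spin":0},{"hand":0.02,"x":0,"y":-0.002,"z":-0.117,"spin":0}]'
```

```text
t: 7.85
eef_pos: [466.9, -237.2, 117.0]
tcp_rot: [3.141, -0.001, 0.012]
ft_force: [-0.8, -0.2, -0.3]
opening: 0.31
```

```bash
python3 -m handwheel '[{"hand":0.02,"x":0,"y":0,"z":-0.001,"spin":0},{"hand":0.02,"x":0,"y":0,"z":-0.002,"spin":0},{"hand":0.02,"x":0,"y":0,"z":-0.003,"spin":0},{"hand":0.02,"x":0,"y":0,"z":-0.003,"spin":0}]'; python3 - <<'E'
from h import *
a=snap('scene','s4.png')['img']
cv2.imwrite('pics/z4.png',cv2.cvtColor(cv2.resize(a[200:350,120:320],(800,600),interpolation=2),4))
E
```

```text
t: 8.18
eef_pos: [466.7, -237.1, 113.6]
tcp_rot: [3.142, -0.0, 0.012]
ft_force: [0.9, -0.0, -0.8]
opening: 0.316
```

View pics/z4.png

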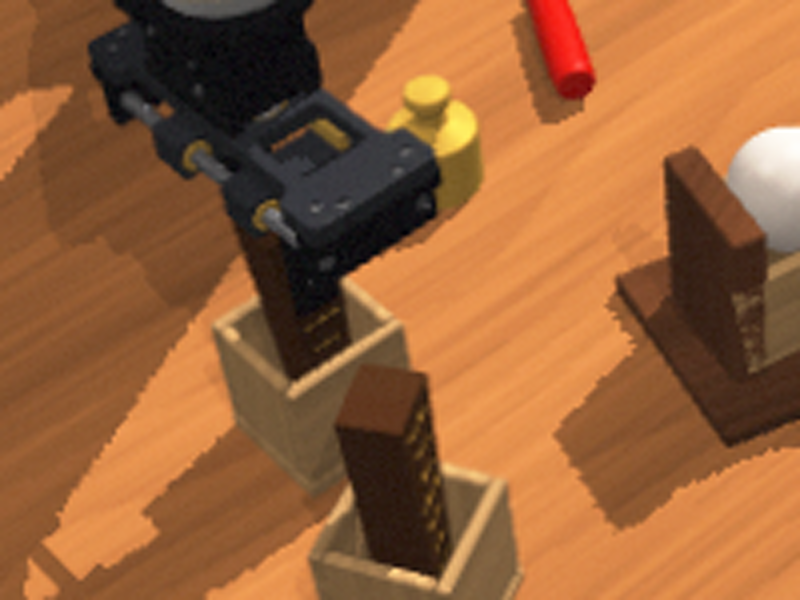

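The wedge is inside the holder at (310,340), and there is no contact with the floor yet. I'll keep lowering in small steps until it touches.

```bash
python3 -m handwheel '[{"hand":0.02,"x":0,"y":0,"z":-0.001,"spin":0},{"hand":0.02,"x":0,"y":0,"z":-0.002,"spin":0},{"hand":0.02,"x":0,"y":0,"z":-0.002,"spin":0}]'; python3 -m handwheel '[{"hand":0.02,"x":0,"y":0,"z":-0.001,"spin":0},{"hand":0.02,"x":0,"y":0,"z":-0.002,"spin":0},{"hand":0.02,"x":0,"y":0,"z":-0.002,"spin":0}]'
```

```text
t: 8.48
eef_pos: [466.9, -237.2, 113.3]
tcp_rot: [3.141, -0.001, 0.013]
ft_force: [-4.9, 2.8, 21.0]
opening: 0.317
t: 8.73
eef_pos: [467.1, -237.7, 112.5]
tcp_rot: [3.139, -0.002, 0.013]
ft_force: [-8.8, 1.2, 35.9]
opening: 0.314
```

Floor contact. Relieve the push, then open.

```bash
python3 -m handwheel '[{"hand":0.02,"x":0,"y":0,"z":0.002,"spin":0},{"hand":0.02,"x":0,"y":0,"z":0.0035,"spin":0},{"hand":0.02,"x":0,"y":0,"z":0.0035,"spin":0}]'; python3 -m handwheel '[{"hand":0.035,"x":0,"y":0,"z":0,"spin":0},{"hand":0.04,"x":0,"y":0,"z":0,"spin":0},{"hand":0.05,"x":0,"y":0,"z":0,"spin":0},{"hand":0.06,"x":0,"y":0,"z":0,"spin":0},{"hand":0.065,"x":0,"y":0,"z":0,"spin":0},{"hand":0.065,"x":0,"y":0,"z":0,"spin":0},{"hand":0.065,"x":0,"y":0,"z":0,"spin":0},{"hand":0.065,"x":0,"y":0,"z":0,"spin":0},{"hand":0.065,"x":0,"y":0,"z":0,"spin":0}]'; python3 - <<'E'
from h import *
a=snap('scene','s5.png')['img']
cv2.imwrite('pics/z5.png',cv2.cvtColor(cv2.resize(a[200:350,120:320],(800,600),interpolation=2),4))
E
```

```text
t: 8.98
eef_pos: [466.9, -237.1, 113.4]
tcp_rot: [3.141, -0.001, 0.012]
ft_force: [0.3, -0.9, -1.0]
opening: 0.313
t: 9.73
eef_pos: [466.8, -237.1, 113.2]
tcp_rot: [3.142, -0.0, 0.012]
ft_force: [-0.3, 0.6, 0.4]
opening: 0.683
```

View pics/z5.png

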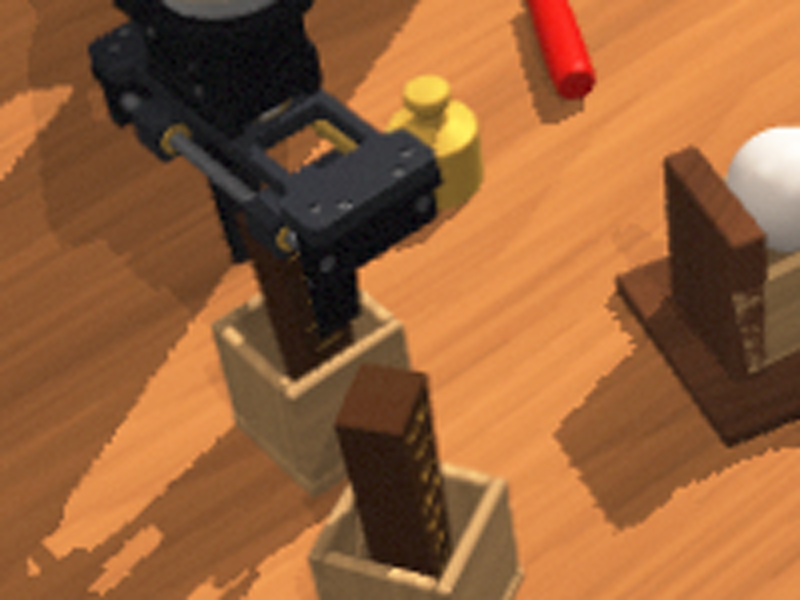

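The wedge stands free between the open fingers at about (290,290). Retreating straight up, then aside.

```bash
python3 -m handwheel '[{"hand":0.065,"x":0,"y":0,"z":0.006,"spin":0},{"hand":0.065,"x":0,"y":0,"z":0.016,"spin":0},{"hand":0.065,"x":0,"y":0,"z":0.03,"spin":0},{"hand":0.065,"x":0,"y":0,"z":0.045,"spin":0},{"hand":0.065,"x":0,"y":0,"z":0.06,"spin":0},{"hand":0.065,"x":0,"y":0,"z":0.08,"spin":0},{"hand":0.065,"x":0,"y":0,"z":0.11,"spin":0},{"hand":0.065,"x":0,"y":0,"z":0.14,"spin":0},{"hand":0.065,"x":0,"y":0,"z":0.165,"spin":0},{"hand":0.065,"x":0,"y":0.03,"z":0.18,"spin":0},{"hand":0.065,"x":0,"y":0.065,"z":0.18,"spin":0},{"hand":0.065,"x":0,"y":0.1,"z":0.18,"spin":0},{"hand":0.065,"x":0,"y":0.14,"z":0.18,"spin":0},{"hand":0.065,"x":0,"y":0.18,"z":0.18,"spin":0},{"hand":0.065,"x":0,"y":0.21,"z":0.18,"spin":0},{"hand":0.065,"x":0,"y":0.23,"z":0.18,"spin":0},{"hand":0.065,"x":0,"y":0.235,"z":0.18,"spin":0},{"hand":0.065,"x":0,"y":0.235,"z":0.18,"spin":0},{"hand":0.065,"x":0,"y":0.235,"z":0.18,"spin":0}]'; python3 - <<'E'
from h import *
a=snap('scene','s6.png')['img']; b=snap('top','t6.png')['img']
k=lambda i,x,y:cv2.resize(i[y:y+75,x:x+100],(400,300),interpolation=2)
cv2.imwrite('pics/z6.png',cv2.cvtColor(np.vstack([np.hstack([k(a,160,255),k(b,380,260)]),np.hstack([k(a,285,205),k(b,260,190)])]),4))
E
```

```text
t: 11.37
eef_pos: [466.8, -2.5, 293.7]
tcp_rot: [3.141, -0.001, 0.013]
ft_force: [-0.1, 0.3, 0.1]
opening: 0.685
```

View pics/z6.png

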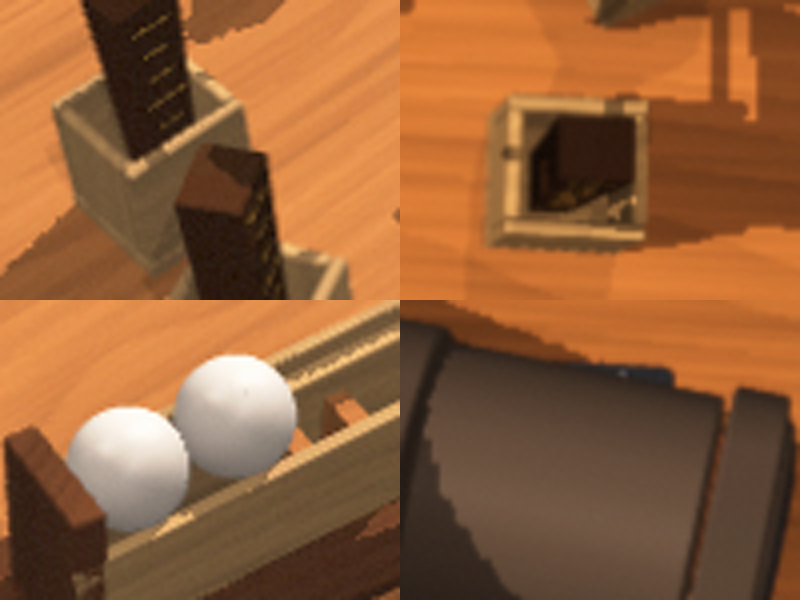

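```bash
python3 - <<'E'
from h import *
t=load('t6.png');s=load('s6.png')
for z in (145,148): print('wedge top',plane(t,(380+196/4,260+147/4),z).round(1))
print('rear',tri(s,(285+234.5/4,205+114/4),load('t3.png'),(287,226)))
print('front',tri(s,(285+127/4,205+167/4),load('t3.png'),(317,236)))
E
```

```text
wedge top [ 466.9 -233.5  145. ]
wedge top [ 466.5 -233.   148. ]
rear (array([597.29536465,  41.7433668 , 102.48609039]), np.float64(2.831120197318036))
front (array([581.67169867, -18.73503808,  95.74098567]), np.float64(1.0419779858500622))
```

```bash
python3 -c "
from cell import job_done; print(job_done())"
```

```text
the job is handed in; nothing more can be done
None
```

I lifted the wedge straight out, both jacks rolled down to the stop, and the wedge now stands thin end down in the empty holder. I handed the job in at about 11.5 s; no verdict was reported.

- **Wedge:** in the last pictures it stands upright, with its top about 2–3 mm from the holder's centre line. I measured that from the top view alone, taking its height from the text. The lean was judged by eye.
- **Jacks:** the rear jack measures (597, 42, 102) mm. The seat worked out from the jam is about (597, 39), so it is roughly 3 mm off. The front jack is at the end stop, and the two are about 63 mm apart, so they touch.
- **Robot:** it is clear of everything, with forces near 0. The highest force I read was about 37 N at the wrist, when I set the wedge on the holder floor. It went to about zero once I backed off before opening.
- **Disagreements:**
  - The runway's yaw came out between -11 and -17 degrees depending on which feature I used; I used -16, and the jaws closed to the expected 30 mm.
  - Views of the rear jack from the two cameras missed each other by 2.8 mm. One was taken earlier, because the arm blocked the top view at the end.
  - One extra hold call was refused as invalid and did nothing.

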